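# Seat the keyed paddle on the dough pounder's drive

### The arm

A 6-joint arm with a two-finger parallel gripper is mounted at the origin on the work surface. World frame = base frame: x ahead of the robot, y to its left, z up, the work surface at z = 0. Lengths are in m, angles in rad, forces in N, time in s.
With the tool pointing down it reaches from about 0.375 to 0.975 m from the base axis. Payload 3.8 kg.
Tool frame: the origin (TCP) lies midway between the tips of the shut fingers; the grasp point (between the pads) lies 19 mm behind it; x points along the fingers, z is the direction in which the jaws open and shut, and the axes are right-handed (so a half turn about x gives the same grasp; the last joint's range is limited). The gripper opens to 85 mm and grips with 20 to 120 N. Pads are 22 mm wide; open, the fingers measure 114 mm over their backs; the gripper's body (76 mm by 85 mm) begins 54 mm behind the grasp point. The pads swing forward as they close: fully open they stand 13 mm farther back than shut.
Start: joints at [1.177, 0.264, 1.604, -0, 1.274, -0.037], TCP at [0.236, 0.632, 0.231] pointing down, gripper open.
Joint ranges: [-2.63, 2.63], [-0.94, 2.18], [0.31, 2.57], [-1.31, 4.45], [0, 2.66], [-2.55, 2.55]. Speed limits (rad/s): [2.57, 2.57, 3.14, 3.14, 3.14, 3.14].

### API

Orientations are given as a rotation vector (axis times angle).
In Python, from workcell import * gives the robot as it stands. The module is installed in compiled form; this text tells all that it offers.
- The arm moves only by the tool carry_out, never from a script. Its arguments are lists of equal length, an entry for each row: "offset": the shift along the tool's x, y, z in cm, a list of three; "delta_rot": the turn, a rotation vector about the tool's x, y, z in degrees, a list of three. A call has exactly 5 rows; each row shifts and turns the commanded pose from where the row before left it, along the tool's axes as they then stand; what a row does not reach is not made up. A row lasts 1/12 s, in which the tool goes at most 41.7 mm and 7.16 degrees, less where a joint would pass 70% of its speed; a pose out of reach is approached as far as the arm can. A call is refused whole if a number of a shift passes 4.17 or a number of a turn 7.16, either way. A call with a gripper value outside its range is refused whole. "fingers" is the opening, from -1 (shut) to 1 (fully open), set as the call begins (left out, the last holds). The fingers move at their own pace and stop on an object; "newtons" is the grip in N (left out, the last holds). Time passes only in rows, so rows that do not move let the fingers close, or fill a call up. It gives the time, the measured TCP pose, the force and the opening at its end, in the units of the state.
- read_state(): the state, without advancing time (a new reading comes with each control period).
- read_camera(name): name is "scene" or "side" or "wrist"; returns (picture, depth): 480x640x3 uint8, red, green, blue; 480x640 float32, m along the optical axis (not along the pixel's ray), 0 where there is no reading.
- get_calibration(name): a dict with "fx", "fy", "cx", "cy" (pixels), "R" (3x3) and "t" (3): a world point X has camera coordinates R X + t; the wrist camera has in their place "mount" (4x4, takes a point from camera to tool coordinates, whose origin is the TCP and whose axes are the tool frame's). Camera axes: x right, y down, z forward; pixel columns grow to the right and rows downward; lengths in m; the calibration is good to about 2 mm. A picture is of the moment at which its call begins: read the wrist's pose just before it. get_calibration takes no time and is no camera call.
- finish_job(): hands the job in, once; it reports no verdict.
The state is a dict: "time": time; "q": joint angles; "joint_vel": joint speeds; "joint_torque": joint torques, N m; "tool_pos": TCP position; "tcp_rot": TCP orientation; "wrist_force": force on the tool from outside, world axes, zero at the start; "torque": the same for the moment, N m; "width": opening from 0.0 (shut) to 1.0 (fully open).
Only numpy, scipy, OpenCV 4.12 (cv2) and the standard library are available. Lean on these libraries where they do the work, as an engineer would, in place of code of your own. Each camera call takes 0.05 s, during which the arm holds its last target. There are 200 camera calls.

### The job

Pick up the white pounding paddle and put it on the drive spindle in the pounder's bowl. The drive has stopped at an angle nobody has measured, so rest the paddle lightly on it and turn it by feel until the notch drops over the drive lug and the paddle sits fully home and upright; never force it down, let go of it, and leave the mortar, spoon, steel bowl and tub where they are.

Things in the scene. Friction and masses are not known exactly. Their poses are not given: they have to be found in the camera images.
- paddle_grip (a point): Centre of the finger grip on top of the white plastic pounding paddle (about 0.18 kg, 115 mm tall), which stands on its foot on the board. The grip is a block 32 mm square, its flat faces square to the paddle's own x and y (take it across either pair), 40 mm high. Below it is a round stem 36 mm across with two low blades. z is up along the stem.
- paddle_foot (a point): Centre of the paddle's foot, 95 mm below paddle_grip: a ring of 28 mm outer radius, bore 21 mm across and 67 mm deep. One notch, 11 mm wide and 14.5 mm high, is cut in the ring from below on the paddle's -x side, under the long blade (reaching 69 mm); the short blade (52 mm) is on +x. Blades end 45 mm above the foot. Only the notch lets the foot pass the drive lug.
- drive_seat (a point): Point on the spindle's axis at the height where the paddle's foot stands when fully home. Axes are the housing's: z up, -x to the control panel. One lug at the spindle's foot, 9 mm wide, reaches 25 mm from the axis and 13 mm up: a foot that misses it stops 13 mm too high. The lug points within 1.4 rad either side of -x, not measured, new each time; the notch has about 0.05 rad of play each way.
- spindle_top (a point): Tip of the drive spindle, on its axis, 60 mm above drive_seat: round steel, 19 mm across, the top 10 mm a cone. The geared drive is stiff and turns only above about 0.4 N m: a lightly pressed paddle slides over the lug, a hard-pressed one drags the drive round with it. More than 40 N between paddle and pounder is forcing it; 3 to 5 N is plenty.
- bowl_rim (a point): Centre of the mouth of the pounder's steel bowl, 69 mm above drive_seat, rim 198 mm across, open on top, 155 mm across inside at the floor. Bowl and cream housing (250 x 240 mm, underside 156 mm below this point) are fixed and never move.
- mortar_center (a point): Bystander: centre, half-way up, of the granite mortar, 144 mm across, 85 mm high, with its pestle leaning in it up to about 145 mm.
- spoon: Bystander: white ceramic spoon about 150 mm long lying on the board; origin on its underside, x along it.
- steel_bowl: Bystander: small steel bowl on the mat, 124 mm across, 50 mm high; origin at the centre of its underside.
- tub: Bystander: plastic tub with a shut green hinged snap lid, 136 x 100 x 67 mm, on the mat; origin at the centre of its underside.

How it is judged:
By the outcome, as a careful person would: the job done as asked, in the order asked, and still so for the second after the job is handed in, with the robot touching nothing.
It also fails if it takes over 67 s, if anything falls off the work surface, if the arm or the gripper's body presses on something with over 40 N, if the wrist force passes 120 N, or if a joint passes its speed limit or range.

## Working session

There is one attempt and no reset: what is moved stays moved. The work goes in short steps, Python scripts to look and compute and a tool call to move; the robot and the scene stay as the last step left them, time stands still between calls to the robot, and variables do not carry over. Pictures are saved under pics/ and viewed, about 8 in all and at most 12, crops included, and the job is handed in when it is done.

Besides the shell and the picture viewer there is one more tool, called after ">>>" as name(argument=value, ...), one argument or row to a line, values as JSON. carry_out: Moves the arm, as the interface text tells. Its arguments: {"type":"object","properties":{"offset":{"type":"array"},"delta_rot":{"type":"array"},"fingers":{"type":"number"},"newtons":{"type":"number"}},"required":["offset","delta_rot"]}

```bash
mkdir -p pics
cat > h.py <<'E'
from workcell import *
import numpy as np, cv2
from scipy.spatial.transform import Rotation as Ro
def grab(n):
    s=read_state(); p,d=read_camera(n); return s,p,d
def pts(n,d,s=None):
    """world point per pixel from depth"""
    c=get_calibration(n); v,u=np.mgrid[0:480,0:640]
    P=np.stack([(u-c['cx'])/c['fx']*d,(v-c['cy'])/c['fy']*d,d],-1)
    if 'mount' in c:
        M=np.array(c['mount']); P=P@M[:3,:3].T+M[:3,3]
        return P@Ro.from_rotvec(s['tcp_rot']).as_matrix().T+np.array(s['tool_pos'])
    return (P-np.array(c['t']))@np.array(c['R'])
def save(n,p): cv2.imwrite('pics/'+n,p[:,:,::-1])
E
python3 - <<'E'
from h import *
for n in ['scene','side']:
    s,p,d=grab(n); save(n+'0.png',p); np.savez(n+'0.npz',p=p,d=d)
    c=get_calibration(n); print(n,-np.array(c['R']).T@c['t'], c['fx'])
print(s, Ro.from_rotvec(s['tcp_rot']).as_matrix().round(3)); print(get_calibration('wrist'))
E
```

```text
scene [ 1.42840656 -0.4864774   0.76527293] 473.73810400274334
side [ 0.12060461 -0.91496618  1.35164518] 615.7583992552418
{'time': 0.05, 'q': array([ 1.17706019e+00,  2.64745145e-01,  1.60534497e+00,  2.03353546e-05,
        1.27370278e+00, -3.69022022e-02]), 'joint_vel': array([ 0.00106407, -0.00071468, -0.0029054 ,  0.00100582, -0.00217157,
        0.00117341]), 'joint_torque': array([-7.36912370e-04, -5.17031837e+01, -3.68840504e+01, -1.54271506e-04,
        7.15846138e-03, -6.87925024e-06]), 'tool_pos': array([0.23550555, 0.63181912, 0.2299831 ]), 'tcp_rot': array([-0.94366948,  1.35905723,  0.94173396]), 'wrist_force': array([-0.23763547,  0.05858468,  0.3257998 ]), 'torque': array([-0.01009773,  0.0035133 , -0.04751345]), 'width': 0.998101656064361} [[-0.001 -0.937  0.349]
 [-0.002  0.349  0.937]
 [-1.     0.    -0.002]]
{'fx': 383.9680537255151, 'fy': 383.9680537255151, 'cx': 318.547670692019, 'cy': 237.75693460859577, 'mount': array([[-8.59702565e-04, -3.10161553e-01,  9.50683476e-01,
        -1.44060266e-01],
       [-3.37997064e-04, -9.50683683e-01, -3.10161926e-01,
         7.88386213e-02],
       [ 9.99999573e-01, -5.87975227e-04,  7.12471507e-04,
         3.50560045e-04],
       [ 0.00000000e+00,  0.00000000e+00,  0.00000000e+00,
         1.00000000e+00]])}
```

View pics/scene0.png

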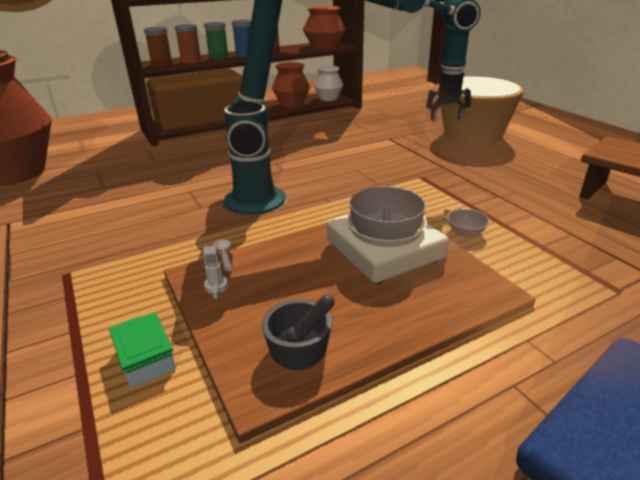

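View pics/side0.png

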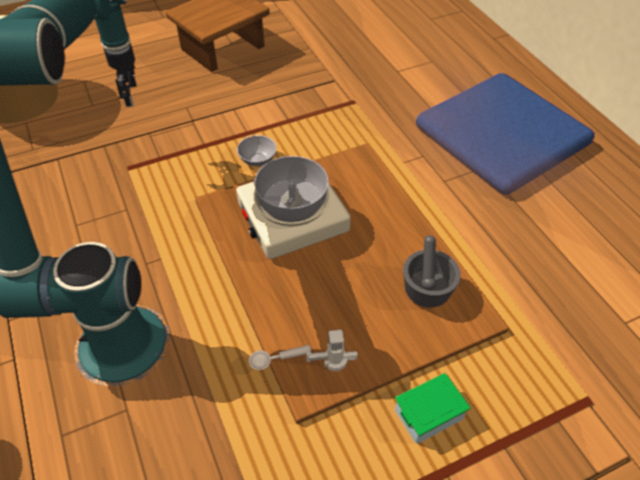

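Scene view: the paddle is at about (215,270), with the spoon behind it at (222,255), and the pounder bowl at (387,212) with the spindle visible. Side view: paddle at (337,350), spoon at (260–320,355), bowl at (291,188) with the spindle at (292,195), and the panel (red and black) on the housing's left face at (250,222).

Run:
```python
from h import *
for n,pr,br in [('scene',(195,235,238,300),(340,435,180,250)),('side',(318,360,325,372),(245,335,150,230))]:
    z=np.load(n+'0.npz'); p,d=z['p'],z['d']; W=pts(n,d)
    u0,u1,v0,v1=pr; w=W[v0:v1,u0:u1].reshape(-1,3); c=p[v0:v1,u0:u1].reshape(-1,3).astype(int)
    m=(w[:,2]>.05)&(w[:,2]<.3)&(np.ptp(c,axis=1)<40); w=w[m]
    print(n,'paddle zmax',np.percentile(w[:,2],[1,50,90,97,99.5]).round(3))
    zt=np.percentile(w[:,2],97); g=w[w[:,2]>zt-.006]; print(' top',g.mean(0).round(4),np.ptp(g,axis=0).round(3),len(g), cv2.minAreaRect((g[:,:2]*1000).astype(np.float32)))
    u0,u1,v0,v1=br; w=W[v0:v1,u0:u1].reshape(-1,3)
    zt=np.percentile(w[:,2],99); r=w[abs(w[:,2]-zt)<.006]
    A=np.c_[2*r[:,:2],np.ones(len(r))]; s=np.linalg.lstsq(A,(r[:,:2]**2).sum(1),rcond=None)[0]
    print(' rim z',zt.round(4),'c',s[:2].round(4),'R',np.sqrt(s[2]+s[:2]@s[:2]).round(4),len(r))
    q=w[(np.hypot(*(w[:,:2]-s[:2]).T)<.03)]; print(' spindle',q[q[:,2]>q[:,2].max()-.02].mean(0).round(4),q[:,2].max().round(4),len(q))
    # housing top edges
    big=W[140:300,200:480].reshape(-1,3) 
    h=big[(abs(big[:,2]-(zt-.085))<.05)&(np.hypot(*(big[:,:2]-s[:2]).T)>.11)&(np.hypot(*(big[:,:2]-s[:2]).T)<.18)]
    print(' housing z hist',np.histogram(h[:,2],20))
    zz=np.median(h[:,2]);print(zz)
    save('x_%s.png'%n, cv2.resize(p[pr[2]-10:pr[3]+10,pr[0]-20:pr[1]+20],None,fx=5,fy=5,interpolation=2))
```

```text
scene paddle zmax [0.05  0.098 0.144 0.146 0.148]
 top [ 0.4586 -0.2801  0.1446] [0.034 0.036 0.008] 105 ((455.692626953125, -279.4205017089844), (30.008543014526367, 32.895179748535156), 71.86185455322266)
 rim z 0.1866 c [0.5401 0.1742] R 0.0969 368
 spindle [0.5434 0.1717 0.1677] 0.1774 105
 housing z hist (array([ 86, 120, 111, 116, 112, 122, 109, 126, 119, 124, 116, 118, 122,
       130, 126, 161, 181, 292, 654, 214]), array([0.05168122, 0.05478461, 0.057888  , 0.06099139, 0.06409477,
       0.06719816, 0.07030155, 0.07340494, 0.07650832, 0.07961171,
       0.0827151 , 0.08581849, 0.08892187, 0.09202526, 0.09512865,
       0.09823204, 0.10133542, 0.10443881, 0.1075422 , 0.11064559,
       0.11374897]))
0.09502190533340667
side paddle zmax [0.051 0.1   0.143 0.145 0.147]
 top [ 0.4511 -0.2827  0.1425] [0.035 0.037 0.01 ] 151 ((450.3576354980469, -282.47601318359375), (33.07048034667969, 30.733776092529297), 70.77867126464844)
 rim z 0.1856 c [0.537  0.1721] R 0.0965 273
 spindle [0.5353 0.1697 0.1657] 0.1762 321
 housing z hist (array([ 56,  67,  82,  73,  74,  89,  71,  97, 105,  96, 101, 102, 119,
       139, 168, 325, 526, 438, 112,   7]), array([0.05064782, 0.05397501, 0.05730221, 0.0606294 , 0.06395659,
       0.06728378, 0.07061097, 0.07393816, 0.07726535, 0.08059254,
       0.08391973, 0.08724693, 0.09057412, 0.09390131, 0.0972285 ,
       0.10055569, 0.10388288, 0.10721007, 0.11053726, 0.11386445,
       0.11719165]))
0.1002238107841815
```

Run:
```python
from h import *
C=np.array([.453,-.281])
for n in ['scene','side']:
    z=np.load(n+'0.npz'); p,d=z['p'],z['d']; W=pts(n,d)
    r=np.hypot(W[...,0]-C[0],W[...,1]-C[1])
    m=(r>.026)&(r<.08)&(W[...,2]>.045)&(W[...,2]<.11)&(np.ptp(p.astype(int),axis=2)<45)
    w=W[m]-[*C,0]; a=np.degrees(np.arctan2(w[:,1],w[:,0])); 
    for lo in range(-180,180,20):
        k=(a>=lo)&(a<lo+20)
        if k.sum()>2: print(n,lo,k.sum(),'rmax',np.hypot(*w[k,:2].T).max().round(3),'z',w[k,2].min().round(3),w[k,2].max().round(3),'med a',np.median(a[k]).round(1))
    # housing: cream mask at top face
    B=np.array([.5385,.173]); c=p.astype(int)
    rr=np.hypot(W[...,0]-B[0],W[...,1]-B[1])
    m=(rr<.2)&(abs(W[...,2]-.11)<.012)&(c.min(2)>130)
    ct=max(cv2.findContours(m.astype(np.uint8),0,2)[0],key=cv2.contourArea)
    P=W[ct[:,0,1],ct[:,0,0],:2]; print('housing',cv2.minAreaRect((P*1000).astype(np.float32)),m.sum())
    red=(c[...,0]>150)&(c[...,1]<80)&(rr<.25)&(W[...,2]>.03); print('red',W[red].mean(0).round(3),red.sum())
a=cv2.imread('pics/x_scene.png');b=cv2.imread('pics/x_side.png');h=max(a.shape[0],b.shape[0])
o=np.zeros((h,a.shape[1]+b.shape[1],3),np.uint8);o[:a.shape[0],:a.shape[1]]=a;o[:b.shape[0],a.shape[1]:]=b
cv2.imwrite('pics/x.png',cv2.resize(o,(780,int(h*780/o.shape[1]))))
```

```text
scene -60 5 rmax 0.029 z 0.045 0.047 med a -49.3
scene -40 8 rmax 0.054 z 0.045 0.055 med a -21.2
scene -20 41 rmax 0.057 z 0.046 0.057 med a -13.6
scene 0 4 rmax 0.031 z 0.046 0.048 med a 7.2
scene 20 3 rmax 0.031 z 0.045 0.047 med a 26.5
scene 40 4 rmax 0.031 z 0.045 0.047 med a 50.6
scene 120 30 rmax 0.079 z 0.045 0.053 med a 134.3
scene 140 7 rmax 0.08 z 0.046 0.052 med a 141.6
housing ((644.213134765625, 251.893798828125), (61.989715576171875, 108.11471557617188), 43.012813568115234) 361
red [nan nan nan] 0
side -40 31 rmax 0.048 z 0.045 0.054 med a -24.2
side -20 23 rmax 0.049 z 0.047 0.055 med a -15.8
side 120 15 rmax 0.079 z 0.045 0.052 med a 137.2
side 140 25 rmax 0.079 z 0.045 0.073 med a 144.8
side 160 123 rmax 0.069 z 0.045 0.076 med a 167.0
housing ((531.630126953125, 173.95672607421875), (235.59925842285156, 239.63572692871094), 89.75852966308594) 1754
red [0.407 0.211 0.078] 27<stdin>:17: RuntimeWarning: Mean of empty slice.
  ret = um.true_divide(
```

View pics/x.png

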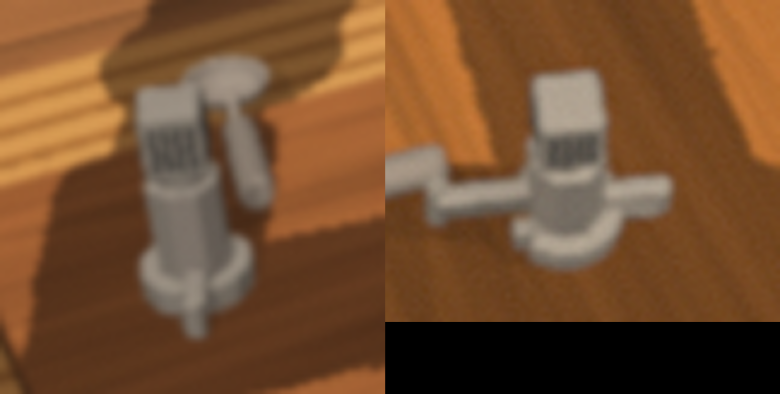

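The paddle's yaw is about −17°: the long blade points to 165°, the short one to −15°. The housing is square to the world axes with its panel toward −x. Heights match the given sizes: grip top 0.145, rim 0.186, spindle tip 0.177. I'll fly over the bowl first for a quick wrist look on the way to the paddle.

>>> carry_out(
  offset=[
    [-0.3,-2.95,-2.15],
    [-0.3,-2.95,-2.15],
    [-0.3,-2.95,-2.15],
    [-0.3,-2.95,-2.15],
    [-0.3,-2.95,-2.15],
  ],
  delta_rot=[
    [0,0,0],
    [0,0,0],
    [0,0,0],
    [0,0,0],
    [0,0,0],
  ],
)

```text
time: 0.52
tool_pos: [0.3367, 0.4786, 0.2457]
tcp_rot: [-0.943, 1.358, 0.943]
wrist_force: [-1.2, 0.6, -0.0]
width: 1.001
```

>>> carry_out(
  offset=[
    [-0.3,-2.95,-2.15],
    [-0.3,-2.95,-2.15],
    [-0.3,-2.95,-2.15],
    [-0.3,-2.95,-2.15],
    [-0.3,-2.95,-2.15],
  ],
  delta_rot=[
    [0,0,0],
    [0,0,0],
    [0,0,0],
    [0,0,0],
    [0,0,0],
  ],
)

```text
time: 0.93
tool_pos: [0.4374, 0.3262, 0.261]
tcp_rot: [-0.943, 1.358, 0.943]
wrist_force: [0.7, 0.6, 0.5]
width: 0.998
```

>>> carry_out(
  offset=[
    [-0.3,-2.95,-2.15],
    [-0.3,-2.95,-2.15],
    [-0.3,-2.95,-2.15],
    [-0.3,-2.95,-2.15],
    [0,-2.95,-2.15],
  ],
  delta_rot=[
    [0,0,0],
    [0,0,0],
    [0,0,0],
    [0,0,0],
    [0,0,0],
  ],
)

```text
time: 1.35
tool_pos: [0.5385, 0.1741, 0.2737]
tcp_rot: [-0.942, 1.357, 0.942]
wrist_force: [-0.2, 1.2, 0.7]
width: 1.001
```

```bash
cat >> h.py <<'E'
def go(pos,alpha):
    """tool-axis shift in cm and turn about tool x (deg) from the measured pose to pos with jaw yaw alpha"""
    s=read_state(); R=Ro.from_rotvec(s['tcp_rot']).as_matrix()
    a=np.degrees(np.arctan2(R[1,2],R[0,2])); D=np.array(pos)-s['tool_pos']
    print('t',round(s['time'],2),'pos',s['tool_pos'].round(4),'jaw',a.round(2),'tilt(tool x)',R[:,0].round(3),'shift',(R.T@D*100).round(2),'turn',-(((alpha-a)+180)%360-180),'F',s['wrist_force'].round(2),'w',round(s['width'],3))
E
python3 - <<'E'
from h import *
s,p,d=grab('wrist'); save('w1.png',p); W=pts('wrist',d,s)
np.savez('w1.npz',p=p,d=d,W=W)
go([.455,-.281,.2],-17)
# spindle tip
B=np.array([.5385,.173]); r=np.hypot(W[...,0]-B[0],W[...,1]-B[1])
m=(r<.02)&(W[...,2]>.16)&(W[...,2]<.18); print('tip',W[m].mean(0),W[m][:,2].max(),m.sum())
m=(abs(W[...,2]-.186)<.005)&(r>.08)&(r<.12); q=W[m]
sv=np.linalg.lstsq(np.c_[2*q[:,:2],np.ones(len(q))],(q[:,:2]**2).sum(1),rcond=None)[0]; print('rim',sv[:2],np.sqrt(sv[2]+sv[:2]@sv[:2]),len(q))
E
```

```text
t 1.4 pos [0.5419 0.1686 0.2733] jaw 69.37 tilt(tool x) [ 0.003 -0.005 -1.   ] shift [  7.52  -7.67 -45.11] turn 86.37351232156915 F [ 3.39 -2.98  0.25] w 1.002
tip [0.53877521 0.17650682 0.17145594] 0.17878386760997791 618
rim [0.54054996 0.17585175] 0.09614597188932512 7159
```

View pics/w1.png

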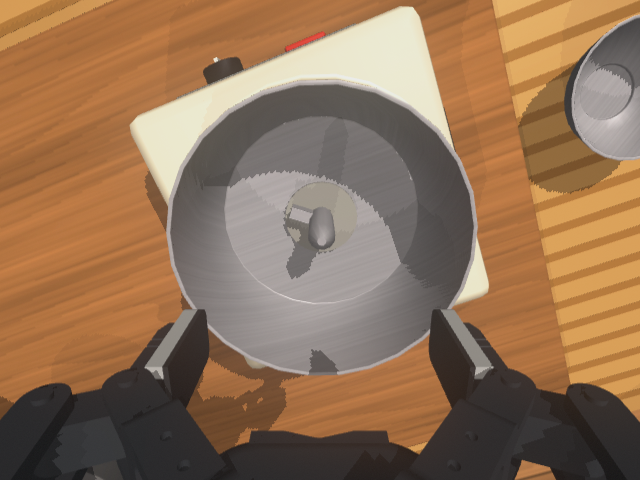

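The wrist view shows the lug: a light block at about (298,214), left of the spindle (tip 321,215, base about 320,240), with the bowl rim round (321,228). I'll cast it to get a starting angle for the search, taking a fresh still picture.

Run:
```python
from h import *
s,p,d=grab('wrist'); W=pts('wrist',d,s); go([.455,-.281,.2],-17)
r=np.hypot(W[...,0]-.5395,W[...,1]-.1745)
m=(abs(W[...,2]-.186)<.004)&(r>.08)&(r<.12); q=W[m]
sv=np.linalg.lstsq(np.c_[2*q[:,:2],np.ones(len(q))],(q[:,:2]**2).sum(1),rcond=None)[0]; B=sv[:2]; print('rim',B,np.sqrt(sv[2]+B@B),q[:,2].mean())
r=np.hypot(W[...,0]-B[0],W[...,1]-B[1])
for lo in (.16,.167,.172): 
    m=(r<.02)&(W[...,2]>lo)&(W[...,2]<lo+.006);print('spindle',lo,W[m].mean(0).round(4),np.ptp(W[m],axis=0).round(4),m.sum())
m=(r>.012)&(r<.03)&(W[...,2]>.124)&(W[...,2]<.138); q=W[m]-[*B,0]
n,l,st,ce=cv2.connectedComponentsWithStats(m.astype(np.uint8))
for i in range(1,n):
    if st[i,4]>20:
        q=W[l==i]-[*B,0]; print(st[i],ce[i],q.mean(0).round(4),'ang',np.degrees(np.arctan2(q[:,1].mean(),q[:,0].mean())).round(1),'rmax',np.hypot(*q[:,:2].T).max())
m=(r<.03)&(r>.02); print('floor z',np.percentile(W[m][:,2],[5,50,95]).round(4))
# housing edges
m=(p.min(2)>150)&(abs(W[...,2]-.11)<.012); ct=max(cv2.findContours(m.astype(np.uint8),0,2)[0],key=cv2.contourArea)[:,0]
P=W[ct[:,1],ct[:,0],:2];print('housing',cv2.minAreaRect((P*1000).astype(np.float32)))
```

```text
t 1.45 pos [0.54   0.1714 0.273 ] jaw 69.25 tilt(tool x) [ 0.001 -0.002 -1.   ] shift [  7.38  -8.06 -45.3 ] turn 86.252604131151 F [-1.04  0.71  1.14] w 1.001
rim [0.54057955 0.17579576] 0.09624610264925748 0.18552295739886385
spindle 0.16 [0.5336 0.178  0.1632] [0.0093 0.016  0.0059] 51
spindle 0.167 [0.539  0.1764 0.17  ] [0.0185 0.0183 0.006 ] 329
spindle 0.172 [0.54   0.1761 0.175 ] [0.0133 0.013  0.006 ] 269
[295 198  20  18 226] [304.17256637 206.52212389] [-0.0116 -0.0141  0.1301] ang -129.4 rmax 0.024918735213119828
floor z [0.1165 0.356  0.3651]
housing ((466.21075439453125, 177.61065673828125), (235.93055725097656, 103.6576156616211), 88.32263946533203)
```

Lug is at about −129° in world, so the paddle yaw for the fit is about +51°, and the feel search will start there. The spindle axis is at about (0.540, 0.175). Next I move to the paddle.

>>> carry_out(
  offset=[
    [0,-0.55,-3.0],
    [0,-0.55,-3.0],
    [0,-0.55,-3.0],
    [0,-0.55,-3.0],
    [0,-0.55,-3.0],
  ],
  delta_rot=[
    [0,0,0],
    [0,0,0],
    [0,0,0],
    [0,0,0],
    [0,0,0],
  ],
)

```text
time: 1.87
tool_pos: [0.5101, 0.0251, 0.2727]
tcp_rot: [-0.943, 1.357, 0.944]
wrist_force: [1.2, -0.7, -0.3]
width: 0.999
```

>>> carry_out(
  offset=[
    [0.5,-0.55,-3.0],
    [0.5,-0.55,-3.0],
    [0.5,-0.55,-3.0],
    [0.5,-0.55,-3.0],
    [0.5,-0.55,-3.0],
  ],
  delta_rot=[
    [0,0,0],
    [0,0,0],
    [0,0,0],
    [0,0,0],
    [0,0,0],
  ],
)

```text
time: 2.28
tool_pos: [0.4837, -0.1251, 0.2477]
tcp_rot: [-0.942, 1.357, 0.944]
wrist_force: [0.5, 0.4, 0.0]
width: 1.001
```

>>> carry_out(
  offset=[
    [0.5,-0.55,-3.0],
    [0.5,-0.55,-3.0],
    [0.5,-0.55,-3.0],
    [0.5,-0.55,-3.0],
    [0.5,-0.55,-3.0],
  ],
  delta_rot=[
    [0,0,0],
    [0,0,0],
    [0,0,0],
    [0,0,0],
    [0,0,0],
  ],
)

```text
time: 2.7
tool_pos: [0.4573, -0.2752, 0.2226]
tcp_rot: [-0.942, 1.357, 0.943]
wrist_force: [0.6, -0.5, -0.2]
width: 1.004
```

>>> carry_out(
  offset=[
    [0,0,0],
    [0,0,0],
    [0,0,0],
    [0,0,0],
    [0,0,0],
  ],
  delta_rot=[
    [6,0,0],
    [6,0,0],
    [6,0,0],
    [6,0,0],
    [6,0,0],
  ],
)

```text
time: 3.12
tool_pos: [0.4577, -0.2739, 0.2226]
tcp_rot: [-0.535, 1.504, 0.537]
wrist_force: [-0.3, -0.8, 0.1]
width: 1.0
```

>>> carry_out(
  offset=[
    [0,0,0],
    [0,0,0],
    [0,0,0],
    [0,0,0],
    [0,0,0],
  ],
  delta_rot=[
    [6,0,0],
    [6,0,0],
    [6,0,0],
    [6,0,0],
    [6,0,0],
  ],
)

```text
time: 3.53
tool_pos: [0.4578, -0.2738, 0.2227]
tcp_rot: [-0.126, 1.568, 0.128]
wrist_force: [0.5, -0.7, -0.7]
width: 0.998
```

>>> carry_out(
  offset=[
    [0,0,0],
    [0,0,0],
    [0,0,0],
    [0,0,0],
    [0,0,0],
  ],
  delta_rot=[
    [6,0,0],
    [6,0,0],
    [6,0,0],
    [6,0,0],
    [2,0,0],
  ],
)

```text
time: 3.95
tool_pos: [0.4578, -0.2737, 0.2227]
tcp_rot: [0.229, 1.56, -0.228]
wrist_force: [-0.1, -0.0, -0.1]
width: 1.0
```

Run:
```python
from h import *
for k in range(3): s,p,d=grab('wrist')
save('w2.png',p); W=pts('wrist',d,s)
r=np.hypot(W[...,0]-.453,W[...,1]+.281)
m=(r<.035)&(abs(W[...,2]-.145)<.006); q=W[m]; c=q.mean(0); print('top',c,cv2.minAreaRect((q[:,:2]*1000).astype(np.float32)),m.sum())
k=(np.ptp(p.astype(int),axis=2)<40)&(r>.035)&(r<.075)&(W[...,2]>.055)&(W[...,2]<.085); q=W[k]-[c[0],c[1],0]
a=np.degrees(np.arctan2(q[:,1],q[:,0]))%360; h=np.histogram(a,36,(0,360))[0]; print(h)
for lo,hi in((120,200),(300,360)):
    j=(a>lo)&(a<hi); print(np.median(a[j]),np.hypot(*q[j,:2].T).max() if j.any() else 0)
go([c[0],c[1],.106],-17)
```

```text
top [ 0.45634734 -0.2772831   0.14473362] ((456.1393737792969, -278.55010986328125), (31.776443481445312, 32.57817459106445), 70.49573516845703) 2455
[  0   0   0   0   0   0   0   0   0   0   0   0   0   0   0 325 402  47
   0   0   0   0   0   0   0   0   0   0   0   0   0   0   0  16  13   0]
161.08300180040635 0.06761605797101136
339.46119169623825 0.05054566328588
t 4.1 pos [ 0.4578 -0.274   0.2228] jaw -16.35 tilt(tool x) [-0.001  0.001 -1.   ] shift [11.68 -0.37 -0.03] turn 0.6540119500005517 F [ 0.38 -0.81 -0.19] w 0.997
```

View pics/w2.png

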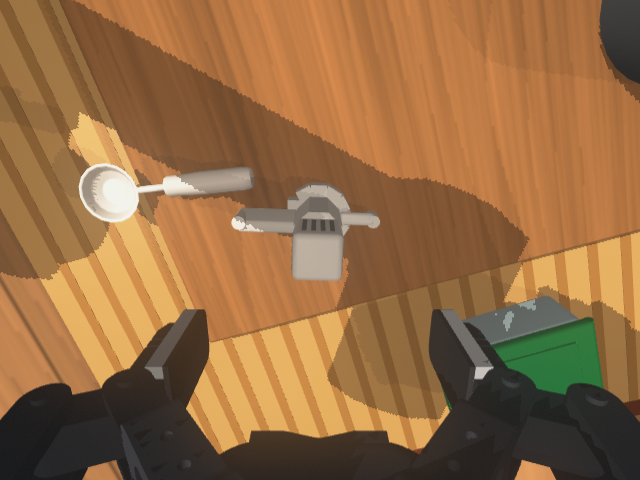

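Wrist view: grip top at (317,257), long blade to the left at (265,220), short blade to the right at (360,220); the spoon handle at (210,182) is clear of the fingers. The yaw is −19.5°. Now lowering and gripping.

>>> carry_out(
  offset=[
    [1.5,-0.45,0],
    [1.5,0,0],
    [1.5,0,0],
    [1.5,0,0],
    [1.5,0,0],
  ],
  delta_rot=[
    [3,0,0],
    [0,0,0],
    [0,0,0],
    [0,0,0],
    [0,0,0],
  ],
)

```text
time: 4.52
tool_pos: [0.4566, -0.2787, 0.1475]
tcp_rot: [0.265, 1.555, -0.265]
wrist_force: [0.7, 0.6, -0.4]
width: 0.997
```

>>> carry_out(
  offset=[
    [1.5,0,0],
    [1.5,0,0],
    [1.2,0,0],
    [0,0,0],
    [0,0,0],
  ],
  delta_rot=[
    [0,0,0],
    [0,0,0],
    [0,0,0],
    [0,0,0],
    [0,0,0],
  ],
)

```text
time: 4.93
tool_pos: [0.456, -0.2785, 0.1055]
tcp_rot: [0.267, 1.556, -0.265]
wrist_force: [-0.1, -0.9, -0.7]
width: 1.002
```

>>> carry_out(
  offset=[
    [0,0,0],
    [0,0,0],
    [0,0,0],
    [0,0,0],
    [0,0,0],
  ],
  delta_rot=[
    [0,0,0],
    [0,0,0],
    [0,0,0],
    [0,0,0],
    [0,0,0],
  ],
  fingers=-1,
  newtons=60,
)

```text
time: 5.35
tool_pos: [0.457, -0.2794, 0.1072]
tcp_rot: [0.266, 1.553, -0.267]
wrist_force: [-0.5, 0.6, 2.1]
width: 0.368
```

>>> carry_out(
  offset=[
    [0,0,0],
    [0,0,0],
    [0,0,0],
    [0,0,0],
    [0,0,0],
  ],
  delta_rot=[
    [0,0,0],
    [0,0,0],
    [0,0,0],
    [0,0,0],
    [0,0,0],
  ],
)

```text
time: 5.77
tool_pos: [0.457, -0.2794, 0.1071]
tcp_rot: [0.266, 1.553, -0.267]
wrist_force: [-1.8, -0.6, 5.8]
width: 0.366
```

Gripped (opening 31 mm). The foot is 77 mm below the TCP, so fully home is at TCP z ≈ 0.194 and riding on the lug is at z ≈ 0.207. Next: lift, turn toward +40°, and carry.

>>> carry_out(
  offset=[
    [-1,0,0],
    [-2.5,0,0],
    [-3,0,0],
    [-3,0,0],
    [-3,0,0],
  ],
  delta_rot=[
    [0,0,0],
    [0,0,0],
    [0,0,0],
    [0,0,0],
    [0,0,0],
  ],
)

```text
time: 6.18
tool_pos: [0.4558, -0.2785, 0.2318]
tcp_rot: [0.267, 1.556, -0.266]
wrist_force: [0.4, -0.4, -2.1]
width: 0.364
```

>>> carry_out(
  offset=[
    [-2,0,0],
    [-2,0,0],
    [-2,0,0],
    [-1,0,0],
    [0,0,0],
  ],
  delta_rot=[
    [-6,0,0],
    [-6,0,0],
    [-6,0,0],
    [-6,0,0],
    [-6,0,0],
  ],
)

```text
time: 6.6
tool_pos: [0.4577, -0.2797, 0.3047]
tcp_rot: [-0.151, 1.562, 0.146]
wrist_force: [-0.6, 0.0, -1.7]
width: 0.37
```

>>> carry_out(
  offset=[
    [0,0,0],
    [0,0,0],
    [0,0,0],
    [0,0,0],
    [0,0,0],
  ],
  delta_rot=[
    [-6,0,0],
    [-6,0,0],
    [-6,0,0],
    [-6,0,0],
    [-6,0,0],
  ],
)

```text
time: 7.02
tool_pos: [0.4561, -0.2786, 0.3007]
tcp_rot: [-0.557, 1.499, 0.559]
wrist_force: [-0.2, -0.8, -1.5]
width: 0.368
```

>>> carry_out(
  offset=[
    [0,1.5,1.8],
    [0,2.3,2.8],
    [0,2.3,2.8],
    [0,2.3,2.8],
    [0,2.3,2.8],
  ],
  delta_rot=[
    [0,0,0],
    [0,0,0],
    [0,0,0],
    [0,0,0],
    [0,0,0],
  ],
)

```text
time: 7.43
tool_pos: [0.4852, -0.1116, 0.3008]
tcp_rot: [-0.553, 1.5, 0.554]
wrist_force: [1.4, 1.3, -1.7]
width: 0.369
```

>>> carry_out(
  offset=[
    [0,2.3,2.8],
    [0,2.3,2.8],
    [0,2.3,2.8],
    [0,2.3,2.8],
    [0,2.3,2.8],
  ],
  delta_rot=[
    [0,0,0],
    [0,0,0],
    [0,0,0],
    [0,0,0],
    [0,0,0],
  ],
)

```text
time: 7.85
tool_pos: [0.5167, 0.067, 0.3009]
tcp_rot: [-0.554, 1.5, 0.554]
wrist_force: [-0.3, -0.2, -2.4]
width: 0.369
```

>>> carry_out(
  offset=[
    [0,2.0,2.5],
    [0,2.0,2.5],
    [0,2.0,2.5],
    [0,1.0,1.2],
    [0,0,0],
  ],
  delta_rot=[
    [0,0,0],
    [0,0,0],
    [0,0,0],
    [0,0,0],
    [0,0,0],
  ],
)

```text
time: 8.27
tool_pos: [0.5376, 0.1783, 0.3004]
tcp_rot: [-0.555, 1.499, 0.558]
wrist_force: [-1.0, -0.2, -1.3]
width: 0.362
```

Run:
```python
from h import *
s,p,d=grab('wrist'); save('w3.png',p); go([.540,.175,.27],40.5); W=pts('wrist',d,s)
r=np.hypot(W[...,0]-.54,W[...,1]-.175)
m=(abs(W[...,2]-.186)<.004)&(r>.085)&(r<.11); q=W[m]
sv=np.linalg.lstsq(np.c_[2*q[:,:2],np.ones(len(q))],(q[:,:2]**2).sum(1),rcond=None)[0]; B=sv[:2]; print('rim wrist',B,np.sqrt(sv[2]+B@B),len(q))
for n in('scene','side'):
    s,p,d=grab(n); save(n+'3.png',p); W=pts(n,d)
    r=np.hypot(W[...,0]-.54,W[...,1]-.175)
    m=(r<.026)&(W[...,2]>.255)&(W[...,2]<.28)&(np.ptp(p.astype(int),axis=2)<30); print(n,'stem/grip',W[m].mean(0).round(4) if m.any() else 0,m.sum())
```

```text
t 8.32 pos [0.5374 0.1764 0.3004] jaw 40.73 tilt(tool x) [-0.002 -0.001 -1.   ] shift [ 3.04 -0.28  0.12] turn 0.23046057624293326 F [-0.55 -0.46 -1.74] w 0.368
rim wrist [0.54071444 0.17604566] 0.09626995931594569 4029
scene stem/grip [0.5467 0.1644 0.267 ] 131
side stem/grip [0.5316 0.1596 0.2675] 87
```

View pics/w3.png

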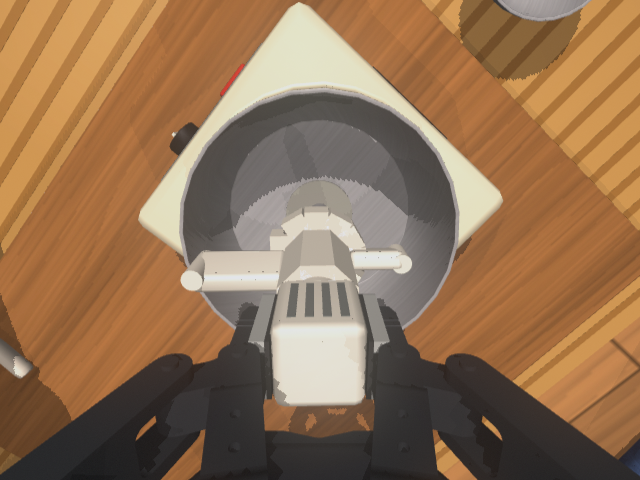

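Wrist view: paddle upright in the fingers, long blade to the left at (230,270), aimed over the bowl (rim centre about (319,210)); the rim fit gives the axis at (0.5405, 0.176). Centring and descending in small steps.

>>> carry_out(
  offset=[
    [0,-0.23,0.2],
    [0.8,0,0],
    [0.8,0,0],
    [0.8,0,0],
    [0.8,0,0],
  ],
  delta_rot=[
    [0,0,0],
    [0,0,0],
    [0,0,0],
    [0,0,0],
    [0,0,0],
  ],
)

```text
time: 8.83
tool_pos: [0.5406, 0.1738, 0.2679]
tcp_rot: [-0.553, 1.5, 0.553]
wrist_force: [0.4, -0.8, -2.3]
width: 0.367
```

>>> carry_out(
  offset=[
    [0.4,0,0],
    [0.4,0,0],
    [0.4,0,0],
    [0,0,0],
    [0,0,0],
  ],
  delta_rot=[
    [0,0,0],
    [0,0,0],
    [0,0,0],
    [0,0,0],
    [0,0,0],
  ],
)

```text
time: 9.25
tool_pos: [0.5409, 0.1745, 0.2571]
tcp_rot: [-0.554, 1.499, 0.554]
wrist_force: [0.3, -0.1, -2.5]
width: 0.369
```

```bash
python3 -c "
from h import *
go([.5405,.176,.21],40.5)"
```

```text
t 9.25 pos [0.5409 0.1745 0.2571] jaw 40.56 tilt(tool x) [-0. -0. -1.] shift [4.71 0.14 0.07] turn 0.06125458197485045 F [ 0.28 -0.11 -2.54] w 0.369
```

>>> carry_out(
  offset=[
    [0.3,0.1,0.05],
    [0.3,0,0],
    [0.3,0,0],
    [0.3,0,0],
    [0,0,0],
  ],
  delta_rot=[
    [0,0,0],
    [0,0,0],
    [0,0,0],
    [0,0,0],
    [0,0,0],
  ],
)

```text
time: 9.67
tool_pos: [0.5403, 0.1755, 0.2444]
tcp_rot: [-0.554, 1.5, 0.554]
wrist_force: [-0.5, -0.4, -1.8]
width: 0.366
```

>>> carry_out(
  offset=[
    [0.3,0,0],
    [0.3,0,0],
    [0,0,0],
    [0,0,0],
    [0,0,0],
  ],
  delta_rot=[
    [0,0,0],
    [0,0,0],
    [0,0,0],
    [0,0,0],
    [0,0,0],
  ],
)

```text
time: 10.08
tool_pos: [0.5406, 0.1757, 0.2392]
tcp_rot: [-0.554, 1.499, 0.554]
wrist_force: [-0.6, 0.4, -3.0]
width: 0.37
```

The foot is past the cone with no side force. Going down to just above the lug.

>>> carry_out(
  offset=[
    [0.4,0,0],
    [0.4,0,0],
    [0.4,0,0],
    [0.4,0,0],
    [0.4,0,0],
  ],
  delta_rot=[
    [0,0,0],
    [0,0,0],
    [0,0,0],
    [0,0,0],
    [0,0,0],
  ],
)

```text
time: 10.5
tool_pos: [0.5407, 0.1756, 0.2188]
tcp_rot: [-0.554, 1.499, 0.554]
wrist_force: [-0.5, 1.7, -1.2]
width: 0.367
```

>>> carry_out(
  offset=[
    [0.3,0,0],
    [0.3,0,0],
    [0.2,0,0],
    [0,0,0],
    [0,0,0],
  ],
  delta_rot=[
    [0,0,0],
    [0,0,0],
    [0,0,0],
    [0,0,0],
    [0,0,0],
  ],
)

```text
time: 10.92
tool_pos: [0.5406, 0.1756, 0.2109]
tcp_rot: [-0.554, 1.499, 0.554]
wrist_force: [0.7, 2.3, -3.8]
width: 0.37
```

>>> carry_out(
  offset=[
    [0.1,0,0],
    [0.1,0,0],
    [0.1,0,0],
    [0.1,0,0],
    [0,0,0],
  ],
  delta_rot=[
    [0,0,0],
    [0,0,0],
    [0,0,0],
    [0,0,0],
    [0,0,0],
  ],
)

```text
time: 11.33
tool_pos: [0.5408, 0.1756, 0.2072]
tcp_rot: [-0.554, 1.499, 0.554]
wrist_force: [0.4, 1.8, -2.0]
width: 0.37
```

```bash
python3 -c "
from h import *
go([.5405,.176,.207],51);print(read_state()['torque'].round(3))"
```

```text
t 11.33 pos [0.5408 0.1756 0.2072] jaw 40.56 tilt(tool x) [ 0.  0. -1.] shift [0.02 0.05 0.  ] turn -10.441280283652645 F [ 0.4   1.79 -2.  ] w 0.37
[ 0.394  0.039 -0.028]
```

>>> carry_out(
  offset=[
    [0.1,0,0],
    [0,0,0],
    [0.1,0,0],
    [0,0,0],
    [0,0,0],
  ],
  delta_rot=[
    [0,0,0],
    [0,0,0],
    [0,0,0],
    [0,0,0],
    [0,0,0],
  ],
)

```text
time: 11.75
tool_pos: [0.541, 0.1757, 0.2064]
tcp_rot: [-0.554, 1.498, 0.554]
wrist_force: [-1.6, 1.1, 5.8]
width: 0.365
```

Contact: the foot is riding on the lug at z 0.206, as expected. Easing off slightly and turning by feel.

>>> carry_out(
  offset=[
    [-0.05,0,0],
    [0,0,0],
    [0,0,0],
    [0,0,0],
    [0,0,0],
  ],
  delta_rot=[
    [-1.5,0,0],
    [-1.5,0,0],
    [-1.5,0,0],
    [-1.5,0,0],
    [0,0,0],
  ],
)

```text
time: 12.17
tool_pos: [0.5408, 0.1756, 0.2055]
tcp_rot: [-0.635, 1.475, 0.635]
wrist_force: [-0.0, 1.8, -2.0]
width: 0.369
```

```bash
python3 -c "
from h import *
go([.5405,.176,.207],51);print(read_state()['torque'].round(3))"
```

```text
t 12.17 pos [0.5408 0.1756 0.2055] jaw 46.59 tilt(tool x) [ 0.  0. -1.] shift [-0.15  0.05  0.01] turn -4.407036376929909 F [-0.05  1.82 -1.96] w 0.369
[ 0.424 -0.008 -0.047]
```

The force vanished and it dropped to the commanded height, so it may already be at the notch. Lowering gently to check.

>>> carry_out(
  offset=[
    [0.1,0,0],
    [0,0,0],
    [0.1,0,0],
    [0,0,0],
    [0,0,0],
  ],
  delta_rot=[
    [0,0,0],
    [0,0,0],
    [0,0,0],
    [0,0,0],
    [0,0,0],
  ],
)

```text
time: 12.58
tool_pos: [0.5408, 0.1756, 0.2035]
tcp_rot: [-0.635, 1.476, 0.635]
wrist_force: [1.1, 1.8, -2.2]
width: 0.368
```

>>> carry_out(
  offset=[
    [0.1,0,0],
    [0.1,0,0],
    [0.1,0,0],
    [0,0,0],
    [0,0,0],
  ],
  delta_rot=[
    [0,0,0],
    [0,0,0],
    [0,0,0],
    [0,0,0],
    [0,0,0],
  ],
)

```text
time: 13.0
tool_pos: [0.5407, 0.1756, 0.2006]
tcp_rot: [-0.635, 1.476, 0.635]
wrist_force: [-0.4, 2.4, -2.0]
width: 0.368
```

```bash
python3 -c "
from h import *
go([.5405,.176,.194],51);print(read_state()['torque'].round(3))"
```

```text
t 13.0 pos [0.5407 0.1756 0.2006] jaw 46.56 tilt(tool x) [-0.  0. -1.] shift [0.66 0.04 0.02] turn -4.444670635825219 F [-0.42  2.44 -2.03] w 0.368
[ 0.417 -0.098  0.048]
```

>>> carry_out(
  offset=[
    [0.1,0,0],
    [0.1,0,0],
    [0.1,0,0],
    [0.1,0,0],
    [0,0,0],
  ],
  delta_rot=[
    [0,0,0],
    [0,0,0],
    [0,0,0],
    [0,0,0],
    [0,0,0],
  ],
)

```text
time: 13.42
tool_pos: [0.5407, 0.1756, 0.1966]
tcp_rot: [-0.635, 1.476, 0.635]
wrist_force: [0.5, 1.6, -2.2]
width: 0.369
```

>>> carry_out(
  offset=[
    [0.1,0,0],
    [0,0,0],
    [0.1,0,0],
    [0,0,0],
    [0,0,0],
  ],
  delta_rot=[
    [0,0,0],
    [0,0,0],
    [0,0,0],
    [0,0,0],
    [0,0,0],
  ],
)

```text
time: 13.83
tool_pos: [0.5407, 0.1756, 0.1946]
tcp_rot: [-0.635, 1.476, 0.635]
wrist_force: [1.0, 1.6, -1.8]
width: 0.367
```

Nearly home. Two more millimetres, a millimetre at a time, until it takes weight.

>>> carry_out(
  offset=[
    [0.1,0,0],
    [0,0,0],
    [0.05,0,0],
    [0,0,0],
    [0,0,0],
  ],
  delta_rot=[
    [0,0,0],
    [0,0,0],
    [0,0,0],
    [0,0,0],
    [0,0,0],
  ],
)

```text
time: 14.25
tool_pos: [0.5408, 0.1756, 0.1941]
tcp_rot: [-0.635, 1.475, 0.635]
wrist_force: [-2.6, 1.0, 6.0]
width: 0.362
```

```bash
python3 -c "
from h import *
go([.5405,.176,.1933],51);print(read_state()['torque'].round(3))"
```

```text
t 14.25 pos [0.5408 0.1756 0.1941] jaw 46.56 tilt(tool x) [ 0.  0. -1.] shift [0.08 0.05 0.01] turn -4.43685806268229 F [-2.58  0.96  6.02] w 0.362
[ 0.217  0.367 -0.007]
```

Seated: 12.3 mm below the riding height, resting at z 0.1941 (predicted 0.194) with about 7 N. Relieving the load, opening, and going up.

>>> carry_out(
  offset=[
    [-0.1,0,0],
    [0,0,0],
    [0,0,0],
    [0,0,0],
    [0,0,0],
  ],
  delta_rot=[
    [0,0,0],
    [0,0,0],
    [0,0,0],
    [0,0,0],
    [0,0,0],
  ],
)

```text
time: 14.67
tool_pos: [0.5408, 0.1756, 0.1942]
tcp_rot: [-0.635, 1.476, 0.635]
wrist_force: [0.0, 0.8, 0.4]
width: 0.368
```

>>> carry_out(
  offset=[
    [0,0,0],
    [0,0,0],
    [0,0,0],
    [0,0,0],
    [0,0,0],
  ],
  delta_rot=[
    [0,0,0],
    [0,0,0],
    [0,0,0],
    [0,0,0],
    [0,0,0],
  ],
  fingers=1,
)

```text
time: 15.08
tool_pos: [0.5407, 0.1754, 0.1942]
tcp_rot: [-0.635, 1.476, 0.635]
wrist_force: [0.5, 1.0, 0.1]
width: 0.999
```

>>> carry_out(
  offset=[
    [0,0,0],
    [0,0,0],
    [0,0,0],
    [0,0,0],
    [0,0,0],
  ],
  delta_rot=[
    [0,0,0],
    [0,0,0],
    [0,0,0],
    [0,0,0],
    [0,0,0],
  ],
)

```text
time: 15.5
tool_pos: [0.5407, 0.1755, 0.1943]
tcp_rot: [-0.635, 1.476, 0.635]
wrist_force: [-0.7, 0.4, -0.3]
width: 0.995
```

>>> carry_out(
  offset=[
    [-1,0,0],
    [-2,0,0],
    [-2.5,0,0],
    [-2.5,0,0],
    [-2,0,0],
  ],
  delta_rot=[
    [0,0,0],
    [0,0,0],
    [0,0,0],
    [0,0,0],
    [0,0,0],
  ],
)

```text
time: 15.92
tool_pos: [0.5412, 0.1757, 0.2972]
tcp_rot: [-0.635, 1.474, 0.634]
wrist_force: [0.6, 0.8, 1.0]
width: 1.002
```

>>> carry_out(
  offset=[
    [-2,0,0],
    [-1,0,0],
    [0,0,0],
    [0,0,0],
    [0,0,0],
  ],
  delta_rot=[
    [0,0,0],
    [0,0,0],
    [0,0,0],
    [0,0,0],
    [0,0,0],
  ],
)

```text
time: 16.33
tool_pos: [0.54, 0.1754, 0.3228]
tcp_rot: [-0.635, 1.478, 0.635]
wrist_force: [-0.1, -0.6, -0.1]
width: 1.0
```

Run:
```python
from h import *
s,p,d=grab('wrist'); save('w4.png',p); W=pts('wrist',d,s); go([.5405,.176,.31],46)
r=np.hypot(W[...,0]-.5405,W[...,1]-.176)
m=(r<.04)&(W[...,2]>.222)&(W[...,2]<.245); q=W[m]
print('top z',np.percentile(q[:,2],[10,50,90]),q.mean(0),cv2.minAreaRect((q[:,:2]*1000).astype(np.float32)))
A=np.c_[q[:,:2]-q[:,:2].mean(0),np.ones(len(q))]; k=abs(q[:,2]-np.median(q[:,2]))<.004
print('top slope',np.linalg.lstsq(A[k],q[k,2],rcond=None)[0])
r2=(abs(W[...,2]-.186)<.005)&(r>.085)&(r<.11); print('rim z',np.median(W[r2][:,2]))
for n in('scene','side'):
    s,p,d=grab(n); W=pts(n,d); save(n+'4.png',p); r=np.hypot(W[...,0]-.5395,W[...,1]-.1745)
    q=W[(r<.03)&(W[...,2]>.2)&(W[...,2]<.26)]; rim=W[(r>.085)&(r<.11)&(abs(W[...,2]-.186)<.012)]
    print(n,'top',np.percentile(q[:,2],[50,90,97]),'rim',np.percentile(rim[:,2],[90,97]))
```

```text
t 16.38 pos [0.5399 0.1753 0.3224] jaw 46.56 tilt(tool x) [-0.003 -0.001 -1.   ] shift [ 1.24 -0.    0.1 ] turn 0.558081649862828 F [-0.51  0.13  0.42] w 0.996
top z [0.22948779 0.23212882 0.23311505] [0.53963923 0.1763576  0.23160195] ((540.7232055664062, 175.31149291992188), (32.76405334472656, 31.83416748046875), 46.846885681152344)
top slope [ 0.02238034 -0.0164522   0.23200901]
rim z 0.18580712593632
scene top [0.22063783 0.23187667 0.23262742] rim [0.18591937 0.18688451]
side top [0.22370759 0.22970385 0.23178166] rim [0.1848227 0.1866646]
```

View pics/w4.png

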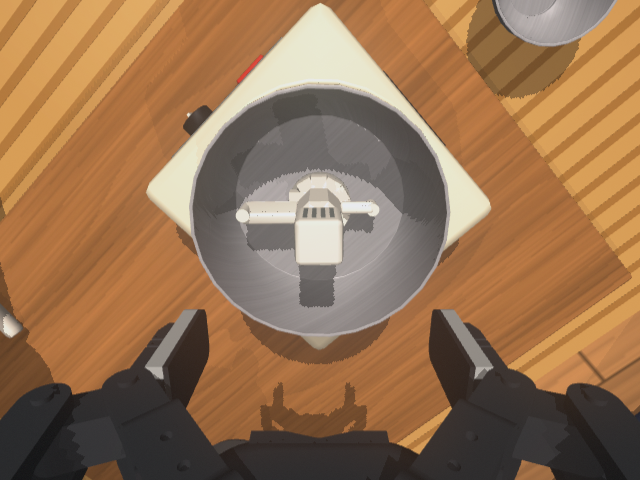

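Wrist view: the paddle stands in the bowl with its grip at (319,243), long blade at (270,212) and short blade at (360,208), fingers open and clear. Its top is at 0.232, as it should be when home. I'll compare bystanders before and after, then hand in.

Run:
```python
from h import *
for n,reg in [('scene',dict(mortar=(262,335,295,368),tub=(105,178,312,388),steel=(445,490,207,240))),('side',dict(mortar=(400,462,232,308),tub=(392,472,372,442),spoon=(245,300,345,372),steel=(235,280,135,165)))]:
    a=np.load(n+'0.npz')['p'].astype(int); b=cv2.imread(f'pics/{n}4.png')[:,:,::-1].astype(int)
    for k,(u0,u1,v0,v1) in reg.items(): print(n,k,'changed px frac',(abs(a-b)[v0:v1,u0:u1].max(2)>60).mean().round(3))
print(read_state()['time'], finish_job())
```

```text
scene mortar changed px frac 0.039
scene tub changed px frac 0.114
scene steel changed px frac 0.023
side mortar changed px frac 0.096
side tub changed px frac 0.141
side spoon changed px frac 0.163
side steel changed px frac 0.056
the job is handed in; nothing more can be done
16.4833 None
```

View pics/side4.png

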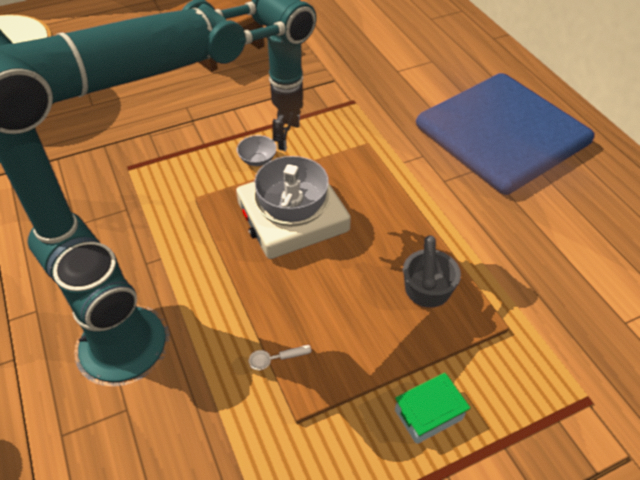

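The paddle is on the drive spindle, seated fully home and upright. I let go of it and handed the job in at 16.5 s.

- **Fitting:** A wrist-camera look put the lug at about −129° (paddle yaw about +51°), so I started the search at +40°. I rested the paddle on the lug with about 8 N, eased off, and turned it 6°. The notch dropped over the lug at yaw 46.6°, and the paddle then went down freely.
- **Force:** The highest contact force I read was about 8 N, above the suggested 3–5 N but far below the 40 N limit. These are readings at the end of each call.
- **Seating:** The paddle stopped 12.3 mm below where it had ridden on the lug, against the nominal 13 mm. The hand height there was 0.1941 m, against 0.194 m predicted. After release all three cameras put its top at about 0.232 m, 46 mm above the rim, exactly as expected when home.
- **Upright:** A rough plane fit to the grip top tilted by about 0.02–0.03. The fit may have included edge pixels, and the picture shows the paddle upright.
- **Bystanders:** My before/after pixel check gave a mixed result, with 2–16% of pixels changed around the mortar, tub, spoon and steel bowl. I handed in without resolving it. The final side picture, viewed only afterwards, shows all four at the same pixel positions as at the start, so I put the change down to the arm's moved shadow.

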